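Pin and set the tube clamp

ROBOT

A 6-joint arm with a two-finger parallel gripper is mounted at the origin on the work surface. World frame = base frame: x ahead of the robot, y to its left, z up, the work surface at z = 0. Lengths are in m, angles in rad, forces in N, time in s.
With the tool pointing down it reaches from about 0.375 to 0.825 m from the base axis. Payload 5.5 kg.
Tool frame: the origin (TCP) lies between the finger pads; the fingertips stand ctrl.tips_ahead ahead of it and the grasp point (between the pads) lies 2 mm behind it (ctrl.tips_ahead is the distance from the TCP to the fingertips, in m); z points along the fingers, y is the direction in which the jaws open and shut (so a half turn about z gives the same grasp; the last joint's range is limited). The gripper opens to 85 mm and grips with 20 to 120 N. Pads are 22 mm wide; open, the fingers measure 114 mm over their backs; the gripper's body (76 mm by 85 mm) begins 54 mm behind the grasp point. The pads swing forward as they close: fully open they stand 13 mm farther back than shut.
Start: joints at [-1.288, 0.314, -0.047, 1.21, 0, 1.571], TCP at [0.167, -0.576, 0.248] pointing down, gripper open.
Joint ranges: [-2.67, 2.67], [-0.69, 1.73], [-1.03, 1.25], [-2.08, 2.16], [-1.42, 1.45], [-3.14, 3.14]. Speed limits (rad/s): [2.39, 2.39, 3.01, 3.14, 3.14, 3.14].

INTERFACE

Orientations are given as a unit quaternion [x, y, z, w].
In Python, from rig import ctrl, cams gives the robot as it stands. The module is installed in compiled form; this text tells all that it offers.
- The arm moves only by the tool move_arm, never from a script. Its argument "series" is text: rows parted by semicolons, each of 5 numbers parted by spaces: the closure, from 0 (fully open) to 1 (shut), then the shift along the tool's x, y, z in mm, then the turn about the tool's z in degrees. In form: grip dx dy dz twist; .... A call has 1 to 10 rows; each row is the pose to reach, as a shift and turn from the pose commanded when the call began, along the tool's axes at that moment; what a row does not reach only later rows make up. A row lasts 1/8 s, in which the tool goes at most 62.5 mm and 10.7 degrees, less where a joint would pass 70% of its speed; a pose out of reach is approached as far as the arm can. A call with a gripper value outside its range is refused whole. The fingers move at their own pace and stop on an object; "force" is the grip in N (left out, the last holds). Time passes only in rows, so rows that repeat a pose let the fingers close. It gives the time, the measured TCP pose, the force and the opening at its end, in the units of the state.
- ctrl.get_obs(): the state, without advancing time (a new reading comes with each control period).
- cams.read_camera(name): name is "scene" or "top"; returns the picture (384x512x3 uint8, red, green, blue); there is no depth.
- cams.get_calibration(name): a dict with "K" (3x3 intrinsics, pixels), "world_to_cam" (4x4, takes a point from world to camera coordinates). Camera axes: x right, y down, z forward; pixel columns grow to the right and rows downward; lengths in m; the calibration is good to about 2 mm. A picture is of the moment at which its call begins. get_calibration takes no time and is no camera call.
- ctrl.finish_job(): hands the job in, once; it reports no verdict.
The state is a dict: "clock": time; "joint_pos": joint angles; "qvel": joint speeds; "effort": joint torques, N m; "tcp_pos": TCP position; "ee_rot": TCP orientation; "contact_force": force on the tool from outside, world axes, zero at the start; "torque": the same for the moment, N m; "grip_width": finger opening in m.
Only numpy, scipy, OpenCV 4.12 (cv2) and the standard library are available. Lean on these libraries where they do the work, as an engineer would, in place of code of your own. Each camera call takes 0.05 s, during which the arm holds its last target. There are 200 camera calls.

TASK

Make the tube clamp ready: take the headed steel pin out of the wooden rack and put it down through the fork and the end of the steel bar until its flange rests on the fork. Then turn the wing screw in the middle of the bar clockwise until it seats, back it off a quarter turn, and finish there still gripping the wing: do not let go of it. Leave the other things on the bench where they are.

Things in the scene. Friction and masses are not known exactly. Their poses are not given: they have to be found in the camera images.
- pin_center (a point): Loose steel pin, 91 mm long, 90 g, standing head up in one of the rack's three holes. From the tip up: 12 mm long nose tapering from 6 to 12 mm diameter; 12 mm shank to 56 mm above the tip; flange 26 mm diameter, 5 mm thick; round head to grip, 18 mm diameter, 30 mm tall. Point: on the axis half-way up, 45.5 mm above the tip, 30.5 mm below the head's middle. z axis: tip to head.
- dowel_center (a point): Bystander in another rack hole: plain headless steel rod, 12 mm diameter, 85 mm long, its top 90 mm above the bench. Point: half-way up. Leave it.
- tee_center (a point): Bystander in another rack hole: T-shaped steel tool, 11 mm shank, cross bar 50 mm long along the rack's x axis, its top 101 mm above the bench. Point: half-way up. Leave it.
- rack: Wooden block fixed to the bench, 60 (x) x 170 (y) x 65 mm high, three 14 mm holes in a row along its y axis, 55 mm apart, the middle one at its centre; which tool stands where varies. Origin: centre of its underside. The pin's flange rests on its top, so the pin must rise 56 mm to come clear. Gripping the pin along the rack's x axis leaves the most room.
- jig: Tube clamp fixed to the bench: steel base plate 170 (x) x 380 (y) x 12 mm, cardboard tubes on it, over them a steel bar along its y axis, 40 mm wide, top 108 mm above the bench. Origin: centre of its underside, z up. The wing screw stands over the origin, the fork (top 120 mm) at y = -130 mm, a plain post (120 mm) at y = +145 mm.
- fork_hole (a point): Centre of the mouth of the vertical hole through fork and bar end, on the fork's top face (50 x 50 mm), 120 mm above the bench. The hole is 14.2 mm wide in the 12 mm top plate, 15 mm below it, 40 mm deep in all, open underneath; z axis up along it. With the pin home the flange lies on this face, pin_center is 10.5 mm below this point and the head's middle 20 mm above it.
- wing (a point): Wing of the wing screw: upright steel bar 56 mm long, 14 mm thick, 32 mm high on a 14 mm stem. Point: its centre, on the screw's axis, 146 mm above the bench; y axis along its length, z up. Pinch it across its thickness from above. Its height stays as it turns. Seated, it lies along the steel bar (jig's y axis); a quarter turn off, across it.
- clamp_screw (a joint): Angle of the wing screw, rad, growing clockwise seen from above. Seated (hard stop) at 3.0; fully out at 0. It starts 0.5 to 1.3 rad short of the seat, so one grasp does for the whole job. It turns with an even drag of about 0.05 N m and stays where it is left; at the stop the torque rises sharply.
- tube_a: Bystander: loose cardboard tube standing on end, 36 mm diameter, 90 mm high. Origin: centre of its underside.
- tube_b: Bystander: another such tube, beyond the rack.
- tape: Bystander: roll of brown tape lying flat, 104 mm diameter, 48 mm high. Origin: centre of its underside.
- mug: Bystander: white mug, 80 mm diameter, 90 mm high. Origin: centre of its underside.
- wrench_grip (a point): Bystander: steel wrench lying on the bench; a point on its handle.

How it is judged:
By the outcome, as a careful person would: the job done as asked, in the order asked, and still so for the second after the job is handed in, while the arm keeps its last pose, push and grip.
It also fails if it takes over 56 s, if anything falls off the work surface, if the arm or the gripper's body presses on something with over 40 N, if the wrist force passes 120 N, or if a joint passes its speed limit or range.

## Working session

There is one attempt and no reset: what is moved stays moved. The work goes in short steps, Python scripts to look and compute and a tool call to move; the robot and the scene stay as the last step left them, time stands still between calls to the robot, and variables do not carry over. Pictures are saved under pics/ and viewed, about 8 in all and at most 12, crops included, and the job is handed in when it is done.

Besides the shell and the picture viewer there is one more tool, called after "Request:" as a command line: name --argument value ..., lists and objects as JSON in quotes. move_arm: Moves the arm, as the interface text tells. Its arguments: {"type":"object","properties":{"series":{"type":"string"},"force":{"type":"number"}},"required":["series"]}

```bash
mkdir -p pics; cat > h.py <<'E'
import numpy as np, cv2
from rig import ctrl, cams
from scipy.spatial.transform import Rotation as R
def ray(n,u,v):
    c=cams.get_calibration(n); K=np.array(c["K"]); T=np.array(c["world_to_cam"])
    o=-T[:3,:3].T@T[:3,3]; d=T[:3,:3].T@np.linalg.solve(K,[u,v,1]); return o,d
def onz(n,u,v,z):
    o,d=ray(n,u,v); return o+d*(z-o[2])/d[2]
def proj(n,p):
    c=cams.get_calibration(n); K=np.array(c["K"]); T=np.array(c["world_to_cam"])
    q=K@(T[:3,:3]@np.asarray(p,float)+T[:3,3]); return q[:2]/q[2]
def two(a,b):
    o1,d1=ray("scene",*a); o2,d2=ray("top",*b)
    s=np.linalg.lstsq(np.c_[d1,-d2],o2-o1,rcond=None)[0]
    p,q=o1+d1*s[0],o2+d2*s[1]; return (p+q)/2,np.linalg.norm(p-q)
def snap(n,f):
    im=cams.read_camera(n)[:,:,::-1].copy(); cv2.imwrite(f"pics/{f}_raw.png",im); return im
E
python3 - <<'E'
from h import *
for n in("scene","top"):
    im=snap(n,n+"0"); cv2.imwrite(f"pics/{n}0.png",cv2.resize(im,(800,600),interpolation=cv2.INTER_CUBIC))
    o,d=ray(n,256,192); print(n,o.round(3),d.round(3),np.array(cams.get_calibration(n)["K"]).round(1).tolist())
o=ctrl.get_obs(); print(o, ctrl.tips_ahead)
E
```

```text
scene [ 1.496 -0.308  1.072] [-0.701  0.163 -0.694] [[486.6, 0.0, 256.7], [0.0, 486.6, 187.5], [0.0, 0.0, 1.0]]
top [ 0.413 -0.056  1.475] [ 0.058 -0.02  -0.998] [[422.1, 0.0, 253.0], [0.0, 422.1, 187.8], [0.0, 0.0, 1.0]]
{'clock': 0.1, 'joint_pos': array([-1.28802463e+00,  3.14174064e-01, -4.79741541e-02,  1.21017470e+00,
        1.65661931e-07,  1.57077490e+00]), 'qvel': array([-0.00170614, -0.0017147 ,  0.00222728,  0.00079416,  0.00073704,
        0.00179005]), 'effort': array([ 1.05434290e-03, -5.40766704e+01,  3.40541589e+01,  1.11646584e-02,
       -6.65285120e-05,  2.52794010e-06]), 'tcp_pos': array([ 0.1672767 , -0.57570905,  0.24751166]), 'ee_rot': array([ 9.90019862e-01,  1.40925834e-01, -1.07470247e-04, -7.55694417e-04]), 'contact_force': array([-0.55423701, -0.59012218,  0.15216193]), 'torque': array([-0.03678273,  0.02677271, -0.01765366]), 'grip_width': 0.0855949177317341} 0.017
```

View pics/scene0.png

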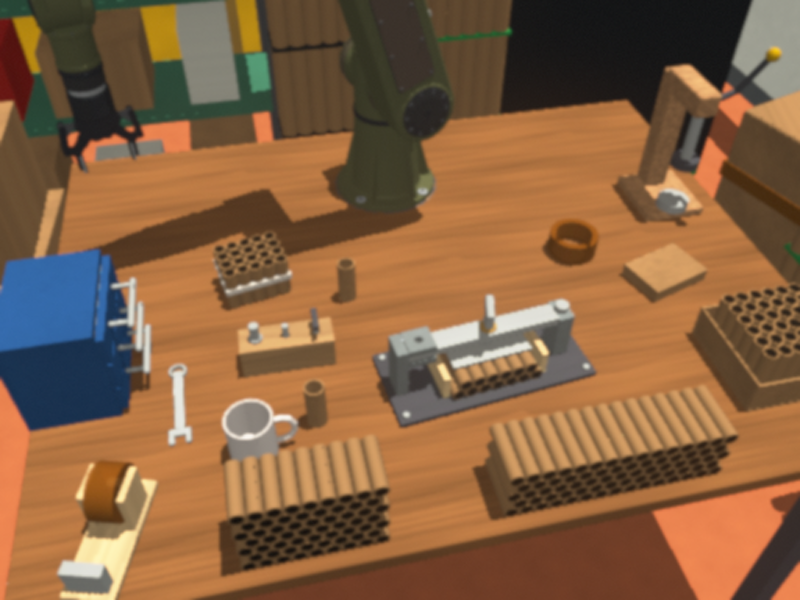

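View pics/top0.png

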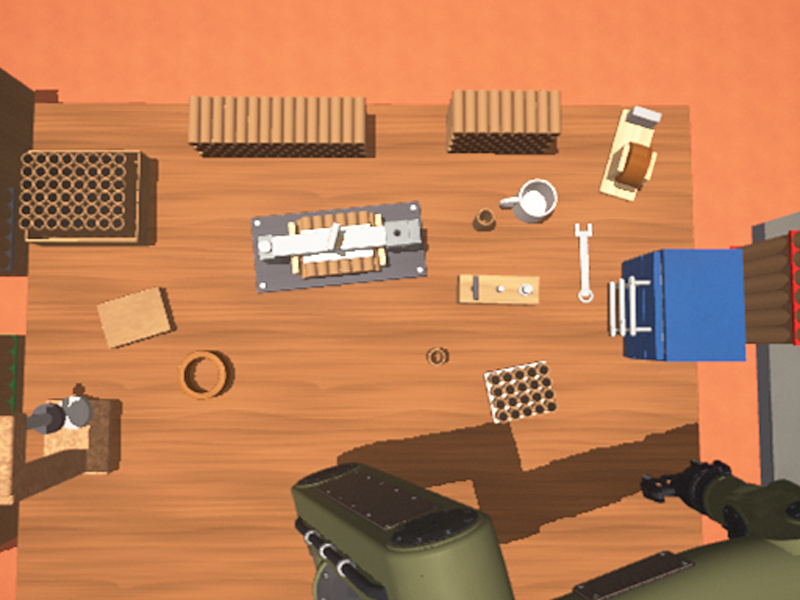

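The scene picture shows the rack at about (287,345), with the pin at its left end (253,330), the dowel in the middle and the tee at the right. The fork is at (413,345) and the wing at (489,312). In the top view the pin is at (525,290), the fork hole near (403,233) and the wing at (335,237). Next I'll zoom in to measure.

```bash
python3 - <<'E'
from h import *
t=cv2.imread("pics/top0_raw.png"); s=cv2.imread("pics/scene0_raw.png")
def crop(im,u,v,w,h,k):
    c=cv2.resize(im[v:v+h,u:u+w],None,fx=k,fy=k,interpolation=cv2.INTER_NEAREST)
    for i in range(0,w,10): cv2.line(c,(i*k,0),(i*k,5),(0,0,255),1); cv2.putText(c,str(u+i),(i*k,14),0,.3,(0,0,255))
    for i in range(0,h,10): cv2.line(c,(0,i*k),(5,i*k),(0,0,255),1); cv2.putText(c,str(v+i),(6,i*k+4),0,.3,(0,0,255))
    return c
out=np.zeros((600,800,3),np.uint8)
for im,u,v,w,h,k,x,y in((t,288,170,62,28,5,0,0),(t,158,124,120,66,4,320,0),(s,148,198,70,44,5,0,290),(s,236,184,150,90,3,350,290)):
    c=crop(im,u,v,w,h,k); out[y:y+c.shape[0],x:x+c.shape[1]]=c[:600-y,:800-x]
cv2.imwrite("pics/crops.png",out)
hsv=cv2.cvtColor(t,cv2.COLOR_BGR2HSV)
# dark base plate & rack in top view
def rect(m,name):
    cs,_=cv2.findContours(m.astype(np.uint8),0,1); c=max(cs,key=cv2.contourArea); print(name,cv2.minAreaRect(c)); 
roi=np.zeros(t.shape[:2],bool); roi[170:200,285:352]=1
print("bench",hsv[200,320],"rack",hsv[180,308],"plate",hsv[183,200],"bar",hsv[154,200],"fork",hsv[150,263],"pin",hsv[185,336])
rect(roi&(hsv[...,1]<150),"rack")
roi[:]=0; roi[122:192,155:280]=1
rect(cv2.morphologyEx((roi&(hsv[...,1]<100)).astype(np.uint8),cv2.MORPH_CLOSE,np.ones((5,5))),"plate")
E
```

```text
bench [ 13 157 206] rack [ 18 112 248] plate [171  17 103] bar [ 18   5 252] fork [ 24  12 215] pin [ 19   8 253]
rack ((318.33837890625, 184.9952392578125), (53.12408447265625, 19.4915714263916), 1.6846843957901)
plate ((216.11880493164062, 157.68812561035156), (48.55781555175781, 109.35459899902344), 84.2894058227539)
```

View pics/crops.png

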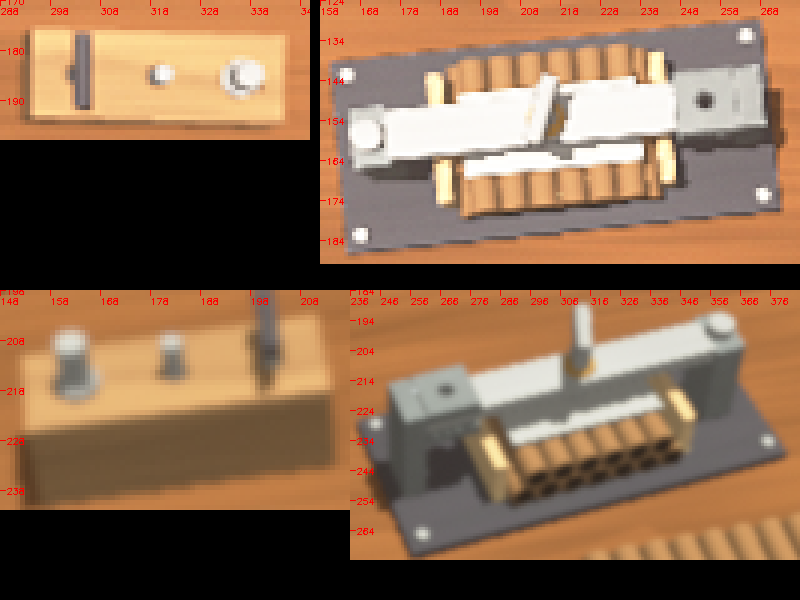

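```bash
python3 - <<'E'
from h import *
t=cv2.imread("pics/top0_raw.png"); s=cv2.imread("pics/scene0_raw.png")
tg=cv2.cvtColor(t,cv2.COLOR_BGR2GRAY).astype(float); sg=cv2.cvtColor(s,cv2.COLOR_BGR2GRAY).astype(float)
def cen(g,u,v,r,sign,frac=.4):
    p=sign*g[v-r:v+r+1,u-r:u+r+1]; b=np.median(p); w=np.clip((p-b)/(p.max()-b)-frac,0,None)
    y,x=np.mgrid[-r:r+1,-r:r+1]; return u+(w*x).sum()/w.sum(), v+(w*y).sum()/w.sum()
def sh(a): return np.round(a,4)
ht=cen(tg,254,149,4,-1); hs=cen(sg,268,217,4,-1)
print("hole px",ht,hs,"two",two(hs,ht),"top@.12",sh(onz("top",*ht,.12)),"scene@.12",sh(onz("scene",*hs,.12)))
B=[cen(tg,int(158+(x-320)/4),int(124+y/4),3,1) for x,y in((347,75),(745,35),(764,194),(361,235))]
W=np.array([onz("top",*b,.015) for b in B]); print("bolts",sh(W[:,:2]).tolist(),"cen",sh(W.mean(0)))
d=(W[0]+W[3]-W[1]-W[2])/2; e=(W[0]+W[1]-W[2]-W[3])/2
print("jig y dir deg from +y (ccw):",np.degrees(np.arctan2(-d[0],d[1])),"via x",np.degrees(np.arctan2(e[1],e[0])),np.linalg.norm(d),np.linalg.norm(e))
# rack rim
hsv=cv2.cvtColor(t,cv2.COLOR_BGR2HSV); m=np.zeros(tg.shape,np.uint8); m[170:200,285:352]=(hsv[170:200,285:352,1]<150)&(hsv[170:200,285:352,2]>150)
c=max(cv2.findContours(m,0,1)[0],key=cv2.contourArea); r=cv2.minAreaRect(c); bx=np.array([onz("top",*p,.065) for p in cv2.boxPoints(r)]); print("rack top",r,sh(bx.mean(0)),sh(bx[:,:2]).tolist())
# pin head, dowel
pt=cen(tg,337,184,2,1,.2); print("pin head top px",pt,sh(onz("top",*pt,.1)))
print("pin head scene top ~",sh(onz("scene",161.5,205.5,.1)))
dt=cen(tg,320,184,3,1); print("dowel",dt,sh(onz("top",*dt,.09)))
# wing top face: bright strip
p1,p2=onz("top",158+(548-320)/4-.5,124+76/4-.5,.162),onz("top",158+(536-320)/4-.5,124+143/4-.5,.162); print("wing ends",sh(p1),sh(p2))
E
```

```text
hole px (np.float64(253.74701735357917), np.float64(148.8335140997831)) (np.float64(267.6052104208417), np.float64(216.93319973279893)) two (array([ 0.6322749 , -0.07499069,  0.11792353]), np.float64(0.0014300121371951752)) top@.12 [ 0.6318 -0.0757  0.12  ] scene@.12 [ 0.6343 -0.0748  0.12  ]
bolts [[0.6714, 0.2351], [0.7076, -0.1131], [0.5674, -0.1277], [0.5315, 0.2207]] cen [0.6195 0.0537 0.015 ]
jig y dir deg from +y (ccw): 5.911394621951948 via x 5.915193562518006 0.35010772302363613 0.1407747572135271
rack top ((318.33837890625, 184.9952392578125), (53.12408447265625, 19.4915714263916), 1.6846843957901) [ 0.5188 -0.2935  0.065 ] [[0.4885, -0.203], [0.5541, -0.2053], [0.5491, -0.3842], [0.4835, -0.3813]]
pin head top px (np.float64(337.24), np.float64(185.232)) [ 0.5154 -0.3495  0.1   ]
pin head scene top ~ [ 0.5099 -0.3489  0.1   ]
dowel (np.float64(320.46699669966995), np.float64(184.16501650165017)) [ 0.5196 -0.2962  0.09  ]
wing ends [0.6447 0.0481 0.162 ] [0.5918 0.0572 0.162 ]
```

The measurements agree. The jig origin is (0.6195, 0.0537) with a yaw of +5.9°, and the fork hole is at (0.633, −0.0755), matching both views. The pin is at about (0.517, −0.350). The wing is about 74° clockwise short of the seat. Now I'll move above the pin.

Request:
move_arm --series "0 40 -12 0 -7.2; 0 80 -24 0 -14.4; 0 120 -36 0 -21.6; 0 160 -48 0 -28.8; 0 199 -60 0 -36; 0 239 -72 0 -43.3; 0 279 -84 0 -50.5; 0 319 -96 0 -57.8; 0 359 -107 0 -65; 0 399 -119 0 -72" --force 60

```text
clock: 1.35
tcp_pos: [0.5182, -0.3496, 0.2478]
ee_rot: [0.717, 0.697, -0.0, -0.0]
contact_force: [0.0, -1.1, 0.6]
grip_width: 0.0855
```

Request:
move_arm --series "0 0 0 40 0; 0 0 0 80 0; 0 0 0 110 0; 0 0 0 130 0; 0 0 0 145 0; 0 0 0 158 0; 0 0 0 158 0"

```text
clock: 2.22
tcp_pos: [0.5168, -0.3502, 0.0894]
ee_rot: [0.718, 0.696, -0.0, -0.001]
contact_force: [-0.3, -0.7, 0.2]
grip_width: 0.0858
```

```bash
python3 - <<'E'
from h import *
s=snap("scene","scene1"); t=snap("top","top1")
out=np.zeros((600,800,3),np.uint8)
a=cv2.resize(s[170:250,120:230],None,fx=6,fy=6,interpolation=cv2.INTER_CUBIC)[:480,:660]
out[:480,:660]=a
b=cv2.resize(t[165:205,290:360],None,fx=3,fy=3); out[480:600,:210]=b
cv2.imwrite("pics/g1.png",out); o=ctrl.get_obs(); print(o["tcp_pos"],o["grip_width"],o["contact_force"],o["joint_pos"])
E
```

```text
[ 0.51768752 -0.35079157  0.09084051] 0.0858757615866728 [0.27630949 0.30947043 0.21138629] [-5.95536132e-01  4.60504399e-01 -2.06533533e-01  9.03015836e-01
 -1.22867234e-05  1.00664054e+00]
```

View pics/g1.png

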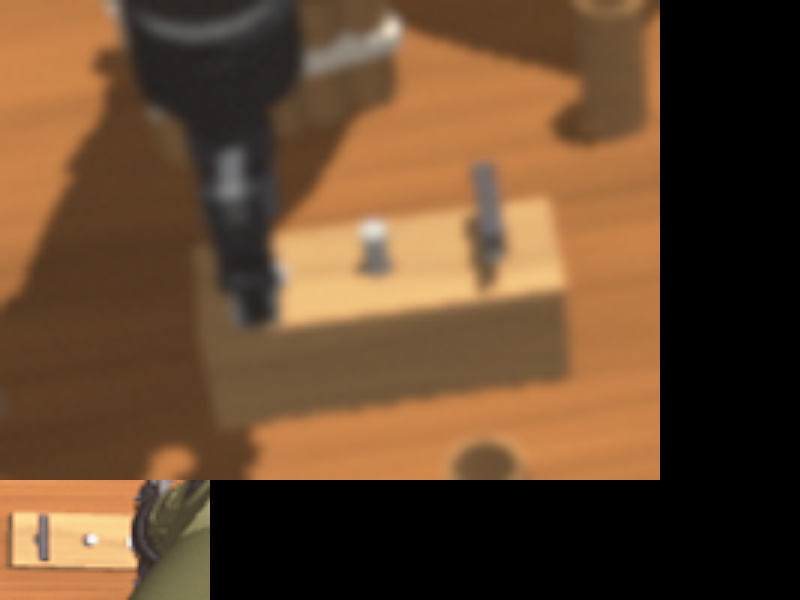

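The picture shows the front finger covering the pin, with a sliver of the flange visible at its right edge near (280,275). The jaws straddle the head and the neighbouring tools are clear, so I'll close.

Request:
move_arm --series "1 0 0 0 0; 1 0 0 0 0; 1 0 0 0 0; 1 0 0 0 0; 1 0 0 0 0; 1 0 0 0 0; 1 0 0 0 0" --force 70

```text
clock: 3.2
tcp_pos: [0.5176, -0.3507, 0.0907]
ee_rot: [0.718, 0.696, 0.0, 0.0]
contact_force: [-0.2, 0.2, 4.9]
grip_width: 0.0159
```

Request:
move_arm --series "1 0 0 -10 0; 1 0 0 -25 0; 1 0 0 -40 0; 1 0 0 -55 0; 1 0 0 -75 0; 1 0 0 -100 0; 1 0 0 -125 0; 1 0 0 -140 0; 1 0 0 -140 0"

```text
clock: 4.32
tcp_pos: [0.5179, -0.3509, 0.2317]
ee_rot: [0.718, 0.696, 0.0, 0.001]
contact_force: [-0.3, 0.5, -1.6]
grip_width: 0.0157
```

```bash
python3 - <<'E'
from h import *
s=snap("scene","scene2"); o=ctrl.get_obs(); print(o["tcp_pos"],o["grip_width"],o["contact_force"],o["torque"],R.from_quat(o["ee_rot"]).as_matrix().round(4).tolist())
print(proj("scene",o["tcp_pos"]),proj("scene",o["tcp_pos"]-[0,0,.081]))
u,v=proj("scene",o["tcp_pos"]-[0,0,.03]).astype(int); print(u,v)
cv2.imwrite("pics/g2.png",cv2.resize(s[v-45:v+45,u-50:u+50],None,fx=6,fy=6,interpolation=cv2.INTER_CUBIC))
E
```

```text
[ 0.51735715 -0.35060068  0.23045051] 0.015754576092288974 [-0.45212603 -0.86221041 -1.70609326] [-0.0087358  -0.00374866  0.00172104] [[0.0314, 0.9995, 0.0003], [0.9995, -0.0314, -0.0003], [-0.0003, 0.0003, -1.0]]
[154.68203123 172.39902839] [158.78041308 194.7331347 ]
156 180
```

View pics/g2.png

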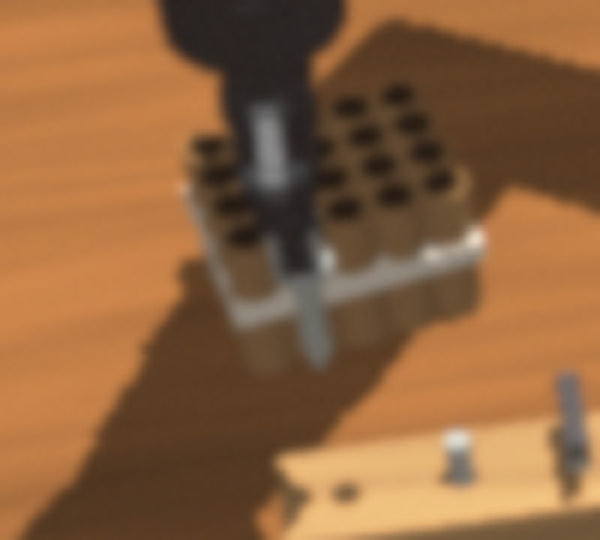

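The pin is gripped and clear of the rack. Its tip appears at raw pixel (158.8,195.3) and the straight-in-hand prediction is (158.8,194.7), so it sits centred and vertical. I'll carry it over the fork.

Request:
move_arm --series "1 25 9 0 0; 1 60 23 0 0; 1 100 38 0 0; 1 140 54 0 0; 1 180 69 0 0; 1 220 84 0 0; 1 250 96 0 0; 1 270 103 0 0; 1 279 107 0 0; 1 279 107 0 0"

```text
clock: 5.62
tcp_pos: [0.6329, -0.0752, 0.2299]
ee_rot: [0.718, 0.696, -0.0, -0.0]
contact_force: [1.2, 0.4, -1.6]
grip_width: 0.0157
```

Request:
move_arm --series "1 0 0 10 0; 1 0 0 18 0; 1 0 0 20 0; 1 0 0 20 0"

```text
clock: 6.12
tcp_pos: [0.6328, -0.0754, 0.21]
ee_rot: [0.718, 0.696, -0.0, -0.0]
contact_force: [-0.1, -0.2, -1.4]
grip_width: 0.0161
```

```bash
python3 - <<'E'
from h import *
s=snap("scene","scene3"); t=snap("top","top3"); P=np.mean([ctrl.get_obs()["tcp_pos"] for _ in range(3)],0); o=ctrl.get_obs(); print(P,o["tcp_pos"],o["grip_width"],o["contact_force"],o["torque"],o["joint_pos"][5])
p=o["tcp_pos"]-[0,0,.081]; print("tip pred",proj("scene",p),"hole",proj("scene",[.6329,-.0755,.12]),"meas hole 267.6 216.9")
u,v=266,205
a=cv2.resize(s[v-38:v+38,u-40:u+40],None,fx=6,fy=6,interpolation=cv2.INTER_CUBIC)
b=cv2.resize(t[125:175,225:278],None,fx=6,fy=6,interpolation=cv2.INTER_CUBIC)
out=np.zeros((460,800,3),np.uint8); out[:456,:480]=a; out[:300,482:800]=b; cv2.imwrite("pics/g3.png",out)
E
```

```text
[ 0.63319568 -0.07520101  0.21054648] [ 0.63319568 -0.07520101  0.21054648] 0.0157316882305937 [ 0.41953816  0.39267876 -0.51059874] [ 0.01167963 -0.01046331 -0.00518142] 1.4841153639224467
tip pred [267.439719   214.20642342] hole [267.22632979 216.5993364 ] meas hole 267.6 216.9
```

View pics/g3.png

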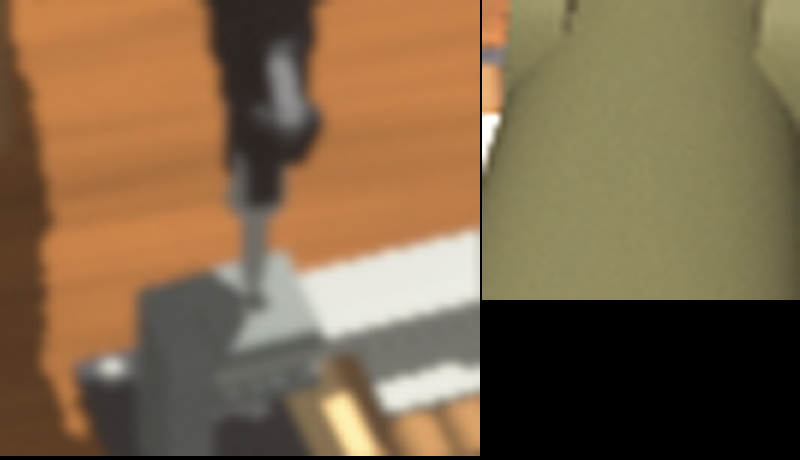

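The tip is at about raw (267.7,215.7), right over the hole at (267.6,216.9). I'll lower it gently and watch the force.

Request:
move_arm --series "1 0 0 6 0; 1 0 0 12 0; 1 0 0 17 0; 1 0 0 21 0; 1 0 0 24 0; 1 0 0 24 0"

```text
clock: 6.98
tcp_pos: [0.6329, -0.075, 0.186]
ee_rot: [0.718, 0.696, -0.0, -0.0]
contact_force: [0.2, -0.3, -1.6]
grip_width: 0.0157
```

Request:
move_arm --series "1 0 0 6 0; 1 0 0 12 0; 1 0 0 18 0; 1 0 0 24 0; 1 0 0 29 0; 1 0 0 33 0; 1 0 0 36 0; 1 0 0 36 0"

```text
clock: 7.98
tcp_pos: [0.633, -0.075, 0.1501]
ee_rot: [0.718, 0.696, -0.0, -0.0]
contact_force: [-1.0, -0.2, -0.1]
grip_width: 0.0157
```

Request:
move_arm --series "1 0 0 2 0; 1 0 0 3.5 0; 1 0 0 5 0; 1 0 0 6 0; 1 0 0 6 0"

```text
clock: 8.6
tcp_pos: [0.6332, -0.0751, 0.1457]
ee_rot: [0.718, 0.696, 0.0, 0.0]
contact_force: [-3.6, 1.1, 8.1]
grip_width: 0.0159
```

The flange is seated: contact at TCP z ≈ 0.145 with 8 N, as predicted. I'll release and retreat.

Request:
move_arm --series "0 0 0 5 0; 0 0 0 5 0; 0 0 0 5 0; 0 0 0 5 0; 0 0 0 5 0; 0 0 0 -10 0; 0 0 0 -35 0; 0 0 0 -70 0; 0 0 0 -100 0; 0 0 0 -100 0"

```text
clock: 9.85
tcp_pos: [0.635, -0.0753, 0.2484]
ee_rot: [0.718, 0.696, 0.002, 0.003]
contact_force: [0.6, -0.5, 0.8]
grip_width: 0.0856
```

Request:
move_arm --series "0 16 -2 0 -9; 0 32 -4 0 -18; 0 48 -7 0 -27; 0 65 -9 0 -36; 0 81 -11 0 -45; 0 97 -13 0 -54; 0 113 -15 0 -63; 0 128 -17.5 0 -72; 0 128 -17.5 0 -81.5; 0 128 -17.5 0 -81.5"

```text
clock: 11.1
tcp_pos: [0.6192, 0.0536, 0.2438]
ee_rot: [0.09, 0.996, -0.0, -0.0]
contact_force: [0.3, 0.3, 0.8]
grip_width: 0.0856
```

```bash
python3 - <<'E'
from h import *
s=snap("scene","scene4"); o=ctrl.get_obs(); print(o["tcp_pos"],o["grip_width"],o["contact_force"],R.from_quat(o["ee_rot"]).as_matrix().round(3).tolist(),o["joint_pos"][5])
cv2.imwrite("pics/g4.png",cv2.resize(s[150:260,230:380],None,fx=5,fy=5,interpolation=cv2.INTER_CUBIC))
for p in([.6195,.0537,.162],[.6195,.0537,.130],[.6329,-.0755,.155],[.6329,-.0755,.12]): print(proj("scene",p).round(1),((proj("scene",p)-[230,150]+.5)*5).round())
E
```

```text
[0.61930931 0.0534258  0.24387492] 0.0852608600713056 [-0.58410621 -0.1755696  -0.42317199] [[-0.983, 0.182, -0.001], [0.182, 0.983, -0.0], [0.001, -0.0, -1.0]] 0.2688705445224277
[313.2 194.7] [418. 226.]
[312.1 203.1] [413. 268.]
[267.5 207.5] [190. 290.]
[267.2 216.6] [189. 335.]
```

View pics/g4.png

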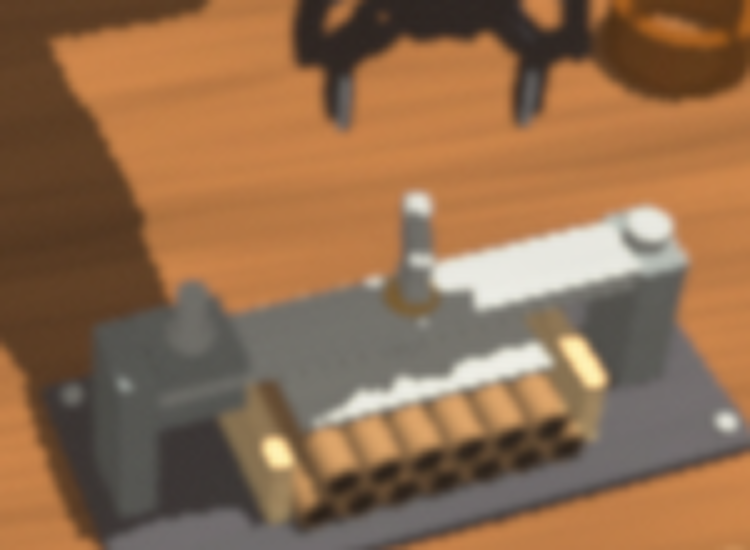

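The pin is home: its head top is at about (190,288) against a predicted (190,290). The wing at (418,200) stands edge-on between the open fingers. I'll go down and pinch it.

Request:
move_arm --series "0 0 0 25 0; 0 0 0 50 0; 0 0 0 75 0; 0 0 0 90 0; 0 0 0 96 0; 0 0 0 96 0"

```text
clock: 11.9
tcp_pos: [0.6197, 0.0534, 0.1485]
ee_rot: [0.09, 0.996, 0.0, 0.0]
contact_force: [0.6, 0.1, 0.8]
grip_width: 0.0852
```

Request:
move_arm --series "1 0 0 0 0; 1 0 0 0 0; 1 0 0 0 0; 1 0 0 0 0; 1 0 0 0 0; 1 0 0 0 0; 1 0 0 0 0" --force 70

```text
clock: 12.78
tcp_pos: [0.6198, 0.0544, 0.1488]
ee_rot: [0.089, 0.996, 0.001, 0.0]
contact_force: [-0.6, 5.5, 3.4]
grip_width: 0.0128
```

```bash
cat > st.py <<'E'
from h import *
o=ctrl.get_obs(); M=R.from_quat(o["ee_rot"]).as_matrix()
print(o["clock"],o["tcp_pos"].round(4),"w",round(o["grip_width"],4),"F",o["contact_force"].round(2),"T",o["torque"].round(3),"toolx",np.degrees(np.arctan2(M[1,0],M[0,0])).round(2),"tilt",M[:,2].round(4),"j6",o["joint_pos"][5].round(4))
E
python3 st.py
```

```text
12.775 [0.6198 0.0544 0.1488] w 0.0128 F [-0.59  5.46  3.38] T [1.    0.206 0.086] toolx 169.74 tilt [ 7.0e-04  1.7e-03 -1.0e+00] j6 0.2657
```

Request:
move_arm --series "1 0 1 0 0; 1 0 1 0 7; 1 0 1 0 15; 1 0 1 0 23; 1 0 1 0 31; 1 0 1 0 39; 1 0 1 0 47; 1 0 1 0 55; 1 0 1 0 62; 1 0 1 0 62"

```text
clock: 14.02
tcp_pos: [0.6194, 0.054, 0.1488]
ee_rot: [0.59, 0.807, -0.0, 0.0]
contact_force: [-2.0, 2.0, 6.2]
grip_width: 0.0127
```

```bash
python3 st.py
```

```text
14.025 [0.6194 0.054  0.1488] w 0.0127 F [-2.04  1.99  6.2 ] T [ 0.287  0.617 -0.033] toolx 107.63 tilt [-3.e-04 -8.e-04 -1.e+00] j6 1.3506
```

Request:
move_arm --series "1 0 0 0 3; 1 0 0 0 6; 1 0 0 0 8; 1 0 0 0 8"

```text
clock: 14.52
tcp_pos: [0.6194, 0.054, 0.1488]
ee_rot: [0.645, 0.764, -0.0, 0.0]
contact_force: [-2.4, 1.6, 6.5]
grip_width: 0.0128
```

```bash
python3 st.py
```

```text
14.525 [0.6194 0.054  0.1488] w 0.0128 F [-2.38  1.6   6.46] T [ 0.308  0.65  -0.003] toolx 99.67 tilt [-4.e-04 -9.e-04 -1.e+00] j6 1.4895
```

Request:
move_arm --series "1 0 0 0 1; 1 0 0 0 2; 1 0 0 0 3; 1 0 0 0 3"

```text
clock: 15.02
tcp_pos: [0.6193, 0.054, 0.1487]
ee_rot: [0.665, 0.747, -0.001, 0.0]
contact_force: [-3.3, 2.0, 6.5]
grip_width: 0.0128
```

```bash
python3 st.py
```

```text
15.025 [0.6193 0.054  0.1487] w 0.0128 F [-3.26  2.05  6.47] T [ 0.292  0.68  -0.043] toolx 96.67 tilt [-6.e-04 -9.e-04 -1.e+00] j6 1.5417
```

Request:
move_arm --series "1 0 0 0 1; 1 0 0 0 2; 1 0 0 0 2"

```text
clock: 15.4
tcp_pos: [0.6193, 0.0538, 0.1488]
ee_rot: [0.677, 0.736, -0.001, 0.0]
contact_force: [-4.0, 0.5, 6.6]
grip_width: 0.0131
```

```bash
python3 st.py
```

```text
15.4 [0.6193 0.0538 0.1488] w 0.0131 F [-4.03  0.54  6.62] T [-0.01   0.7    0.974] toolx 94.81 tilt [-4.0e-04 -1.7e-03 -1.0e+00] j6 1.5744
```

Request:
move_arm --series "1 0 0 0 1; 1 0 0 0 1.5; 1 0 0 0 1.5"

```text
clock: 15.78
tcp_pos: [0.6193, 0.0538, 0.1488]
ee_rot: [0.686, 0.728, -0.001, 0.0]
contact_force: [-3.4, 0.2, 6.9]
grip_width: 0.0133
```

```bash
python3 st.py
```

```text
15.775 [0.6193 0.0538 0.1488] w 0.0133 F [-3.43  0.21  6.89] T [-0.031  0.702  1.764] toolx 93.41 tilt [-5.0e-04 -1.9e-03 -1.0e+00] j6 1.599
```

The torque rises sharply, 0.97 then 1.76 N m over 1.4°. Extrapolated back, contact began at a tool angle of about 96.4°, near the 95.9° expected, so the screw is seated. Now I'll back off 90° from there.

Request:
move_arm --series "1 0 0 0 -4; 1 0 0 0 -12; 1 0 0 0 -20; 1 0 0 0 -28; 1 0 0 0 -36; 1 0 0 0 -44; 1 0 0 0 -52; 1 0 0 0 -60; 1 0 0 0 -66; 1 0 0 0 -66"

```text
clock: 17.02
tcp_pos: [0.62, 0.0543, 0.1487]
ee_rot: [0.181, 0.984, -0.0, 0.0]
contact_force: [-0.5, 1.3, 5.6]
grip_width: 0.0126
```

Request:
move_arm --series "1 0 0 0 -7; 1 0 0 0 -14; 1 0 0 0 -20; 1 0 0 0 -24; 1 0 0 0 -26.7; 1 0 0 0 -26.7; 1 0 0 0 -26.7"

```text
clock: 17.9
tcp_pos: [0.6201, 0.0546, 0.1488]
ee_rot: [-0.051, 0.999, 0.0, 0.0]
contact_force: [-0.9, 3.7, 5.1]
grip_width: 0.0128
```

```bash
python3 st.py; python3 - <<'E'
from h import *
s=snap("scene","scene5")
cv2.imwrite("pics/g5.png",cv2.resize(s[140:260,140:380],None,fx=3.3,fy=3.3,interpolation=cv2.INTER_CUBIC))
E
```

```text
17.9 [0.6201 0.0546 0.1488] w 0.0128 F [-0.86  3.71  5.1 ] T [0.683 0.211 0.075] toolx -174.16 tilt [ 8.e-04  3.e-04 -1.e+00] j6 -0.0141
```

View pics/g5.png

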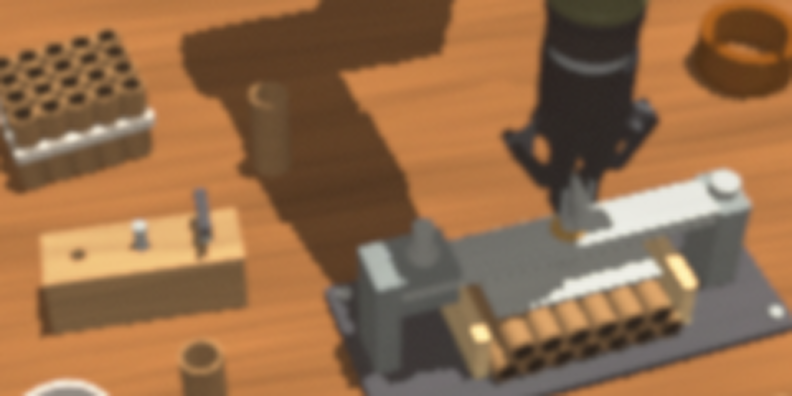

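The picture shows the pin home in the fork at (424,240) and the wing gripped across the bar at (578,200). The dowel and tee are still in the rack and the tubes are untouched. The tool is at 185.84°, about a quarter turn back from the seat, so I'll hand it in.

```bash
python3 -c "
from rig import ctrl
print(ctrl.finish_job())"; python3 st.py
```

```text
the job is handed in; nothing more can be done
None
the job is handed in; nothing more can be done
```

I finished the job and handed it in at about 18 s on the clock; no verdict is reported.

- **Pin:** I took it from the rack and lowered it through the fork and bar end. It met a contact force of 8 N at the expected height. The later pictures show the head within about a pixel of its predicted home position.
- **Wing screw:** I turned it clockwise until it seated. Near the expected angle the torque rose to 0.97 N m, then 1.76 N m over the next 1.4°. I then backed it off about 89.4° from the estimated seat, or about 89.9° by the jig axis as seen in the camera. The gripper is still holding the wing across the bar.
- **Other things on the bench:** The dowel, tee and tubes looked untouched in the last picture. The mug and tape were only partly in it, and the wrench was outside it, but no move went near them.

**Readings that disagreed:**
- **Finger opening:** it read 1–2 mm under the known sizes, 15.7 mm on the 18 mm head and 12.8 mm on the 14 mm wing. I took this as a sensor offset, since both grips held.
- **Residual push:** about 4 N sideways and 5 N upward remained on the tool at the end.

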